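# Unstack the stripped engine parts into their fitted trays

## Task

The parts from the engine strip-down are piled on one another on the bench: spark plug, bearing, piston and, at the bottom, the aluminium mounting plate. Take the pile apart from the top and lay each part flat in the pocket of its own tray: the spark plug lying along the narrow slot, the bearing in the smaller round pocket, the piston upright in the larger round pocket, and the plate in the wide rectangular pocket. Keep the piston and the bearing from toppling over, and let go of everything.

Things in the scene. Friction and masses are not known exactly. Their poses are not given: they have to be found in the camera images.
- plug: loose light-metal-coloured spark plug lying flat on the bearing at the top of the pile: 65 mm long along its y axis, up to 20 mm wide (x) and 18 mm high, thickest on the -y half (hexagon and thread), the +y half (insulator) 14 mm thick; origin at the centre of its underside; about 100 mm above the bench at the start
- plug_mid (a point): centre of the spark plug, 9 mm above its underside; axes as the plug's
- bearing: loose steel ball bearing lying flat on the piston: 52 mm outer diameter, 15 mm high (its bore is not open to the fingers); origin at the centre of its underside, z up
- piston: loose grey metal piston standing upright on the mounting plate: 62 mm diameter (65 mm over the pin ends), 60 mm high, flat top; origin at the centre of its underside, z up
- mount_plate: loose aluminium plate lying on the bench at the bottom of the pile: 50 mm (x) by 90 mm (y), 25 mm high, its ends showing on two sides of the piston; origin at the centre of its underside, z up
- plug_tray: fixed flat plywood tray, 12 mm thick, with a dark-lined pocket 4 mm deep (pocket floor 8 mm above the bench); origin at the centre of its underside, z up; the pocket is centred on it. 56 x 102 mm, slot 32 mm (x) by 78 mm (y), for the spark plug
- bearing_tray: fixed flat plywood tray, 12 mm thick, with a dark-lined pocket 4 mm deep (pocket floor 8 mm above the bench); origin at the centre of its underside, z up; the pocket is centred on it. 86 x 86 mm, round pocket of 62 mm diameter, for the bearing
- piston_tray: fixed flat plywood tray, 12 mm thick, with a dark-lined pocket 4 mm deep (pocket floor 8 mm above the bench); origin at the centre of its underside, z up; the pocket is centred on it. 100 x 100 mm, round pocket of 76 mm diameter, for the piston
- plate_tray: fixed flat plywood tray, 12 mm thick, with a dark-lined pocket 4 mm deep (pocket floor 8 mm above the bench); origin at the centre of its underside, z up; the pocket is centred on it. 82 x 122 mm, pocket 62 mm (x) by 102 mm (y), for the mounting plate
Things that resemble listed ones, but are neither listed nor needed, are in the scene too. Several things have the shape of the mount_plate; the one meant has the colours described above.

How it is judged:
By the outcome, as a careful person would: the job done as asked, in the order asked, and still so for the second after the job is handed in, with the robot touching nothing.
It also fails if it takes over 128 s, if anything falls off the work surface, if the arm or the gripper's body presses on something with over 40 N, if the wrist force passes 120 N, or if a joint passes its speed limit or range.

## Robot

A 6-joint arm with a two-finger parallel gripper is mounted at the origin on a cart in front of the work surface, level with it; the furniture and walls round the work are solid. World frame = base frame: x ahead of the robot, y to its left, z up, the work surface at z = 0. Lengths are in m, angles in rad, forces in N, time in s.
With the tool pointing down it reaches from about 0.375 to 0.975 m from the base axis. Payload 3.8 kg.
Tool frame: the origin (TCP) lies at the very end of the fingers, on their centre line; the grasp point (between the pads) lies 19 mm behind it; z points along the fingers, y is the line along which they close (so a half turn about z gives the same grasp; the last joint's range is limited). The gripper opens to 85 mm and grips with 20 to 120 N. Pads are 22 mm wide; open, the fingers measure 114 mm over their backs; the gripper's body (76 mm by 85 mm) begins 54 mm behind the grasp point. The pads swing forward as they close: fully open they stand 13 mm farther back than shut.
Start: joints at [-0.037, 0.264, 1.604, -0, 1.274, -0.037], TCP at [0.675, -0, 0.231] pointing down, gripper open.
Joint ranges: [-2.63, 2.63], [-0.94, 2.18], [0.31, 2.57], [-1.31, 4.45], [0, 2.66], [-2.55, 2.55]. Speed limits (rad/s): [2.57, 2.57, 3.14, 3.14, 3.14, 3.14].

## Interface

Orientations are given as a rotation vector (axis times angle).
In Python, from workcell import read_state, read_camera, calibration, finish_job gives the robot as it stands.
- The arm moves only by the tool step_arm, never from a script. Its argument "commands" is a list of rows, each an object of numbers: "fingers": the gripper's target within -1 to 1 (shut at 1, half-way at 0, fully open at -1); "dx", "dy", "dz": the shift along the tool's x, y, z in m; "roll": the turn about the tool's z in degrees. In form: [{"fingers": .., "dx": .., "dy": .., "dz": .., "roll": ..}, ...]. A call has 1 to 8 rows; each row is the pose to reach, as a shift and turn from the pose commanded when the call began, along the tool's axes at that moment; what a row does not reach only later rows make up. A row lasts 1/8 s, in which the tool goes at most 62.5 mm and 10.7 degrees, less where a joint would pass 70% of its speed; a pose out of reach is approached as far as the arm can. A call with a gripper value outside its range is refused whole. The fingers move at their own pace and stop on an object; "squeeze" is the grip in N (left out, the last holds). Time passes only in rows, so rows that repeat a pose let the fingers close. It gives the time, the measured TCP pose, the force, the opening and the grip force at its end, in the units of the state.
- read_state(): the state, without advancing time (a new reading comes with each control period).
- read_camera(name): name is "scene" or "side" or "wrist"; returns (picture, depth): 384x512x3 uint8, blue, green, red; 384x512 float32, m along the optical axis (not along the pixel's ray), 0 where there is no reading.
- calibration(name): a dict with "intrinsics" (3x3 intrinsics, pixels), "k1" (the pictures are not rectified: a ray, as slopes to the right and down, at radius r is drawn at 1 + k1 r^2 times it, then the intrinsics apply), "world_to_cam" (4x4, takes a point from world to camera coordinates). Camera axes: x right, y up, looking along -z (the intrinsics and any distortion apply to the point x, -y, -z); pixel columns grow to the right and rows downward; lengths in m; the calibration is good to about 2 mm. A picture is of the moment at which its call begins: read the wrist's pose just before it. calibration takes no time and is no camera call; for the wrist camera it gives the pose at the moment of the call.
- finish_job(): hands the job in; it is judged then, once.
The state is a dict: "time": time; "q": joint angles; "joint_vel": joint speeds; "joint_torque": joint torques, N m; "tool_pos": TCP position; "tcp_rot": TCP orientation; "wrist_force": force on the tool from outside, world axes, zero at the start; "torque": the same for the moment, N m; "width": opening from 0.0 (shut) to 1.0 (fully open); "grip_force": force on a finger pad.
Only numpy, scipy, OpenCV 4.12 (cv2) and the standard library are available. Lean on these libraries where they do the work, as an engineer would, in place of code of your own. Each camera call takes 0.05 s, during which the arm holds its last target. There are 200 camera calls.

## Working session

There is one attempt and no reset: what is moved stays moved. The work goes in short steps, Python scripts to look and compute and a tool call to move; the robot and the scene stay as the last step left them, time stands still between calls to the robot, and variables do not carry over. Pictures are saved under pics/ and viewed, at most 14 in all, crops included, and the job is handed in when it is done.

Besides the shell and the picture viewer there is one more tool, called after "Request:" as name([rows], argument=value, ...), one row to a line, values as JSON. step_arm: Moves the arm, as the interface text tells. Its arguments: {"type":"object","properties":{"commands":{"type":"array","items":{"type":"object","properties":{"fingers":{"type":"number"},"dx":{"type":"number"},"dy":{"type":"number"},"dz":{"type":"number"},"roll":{"type":"number"}}}},"squeeze":{"type":"number"}},"required":["commands"]}

```bash
mkdir -p pics; ls; cat > h.py <<'E'
import numpy as np, cv2
from workcell import *
def grab(name,fn=None):
    c=calibration(name); im,d=read_camera(name)
    if fn: cv2.imwrite('pics/'+fn,im)
    np.savez('/tmp/'+name,im=im,d=d,K=c['intrinsics'],k1=c['k1'],T=c['world_to_cam'])
    return im,d,c
def load(name):
    z=np.load('/tmp/'+name+'.npz'); return z['im'],z['d'],dict(intrinsics=z['K'],k1=float(z['k1']),world_to_cam=z['T'])
def cloud(d,c):
    h,w=d.shape; u,v=np.meshgrid(np.arange(w),np.arange(h))
    K=np.array(c['intrinsics']); p=np.stack([u,v],-1).reshape(-1,1,2).astype(float)
    s=cv2.undistortPoints(p,K,np.array([c['k1'],0,0,0.])).reshape(h,w,2)
    P=np.stack([s[...,0]*d,-s[...,1]*d,-d,np.ones_like(d)],-1)
    W=P@np.linalg.inv(np.array(c['world_to_cam'])).T
    W[d<=0]=np.nan
    return W[...,:3]
E
python3 - <<'E'
from h import *
for n in('scene','side'):
    im,d,c=grab(n,n+'0.png'); 
    print(n,np.linalg.inv(c['world_to_cam']).round(3).tolist(),c['k1'])
im,d,c=grab('wrist','wrist0.png')
print(read_state())
a=[cv2.imread(f'pics/{n}0.png') for n in('scene','side','wrist')]
E
```

```text
pics
scene [[0.571, 0.397, -0.718, -0.235], [-0.821, 0.291, -0.491, -0.549], [0.014, 0.87, 0.492, 0.618], [0.0, 0.0, 0.0, 1.0]] -0.09723697453887462
side [[-0.999, 0.034, -0.032, 0.517], [-0.045, -0.492, 0.87, 0.982], [0.014, 0.87, 0.493, 0.621], [0.0, 0.0, 0.0, 1.0]] -0.05094850412473803
{'time': 0.15, 'q': array([-3.68434434e-02,  2.64608882e-01,  1.60510758e+00,  9.15326860e-06,
        1.27370480e+00, -3.69207677e-02]), 'joint_vel': array([ 1.11655824e-03, -3.75297368e-03, -4.88018314e-03,  9.04147526e-04,
       -9.93170223e-05, -1.11866273e-03]), 'joint_torque': array([-4.44535381e-04, -5.15905774e+01, -3.67958951e+01, -2.06692371e-04,
        8.09489022e-03,  2.50629785e-05]), 'tool_pos': array([6.74408009e-01, 6.11925256e-05, 2.30203103e-01]), 'tcp_rot': array([-2.22040657e+00, -2.22057230e+00,  1.94390008e-03]), 'wrist_force': array([ 0.10152381, -0.70236837, -0.90161739]), 'torque': array([ 0.02691508, -0.02186452, -0.00397985]), 'grip_force': 0.0, 'width': 0.9998850669644054}
```

View pics/scene0.png

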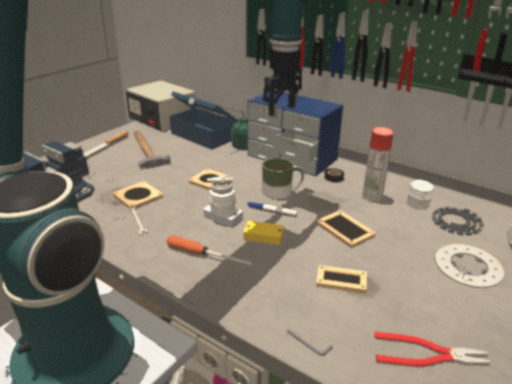

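View pics/side0.png

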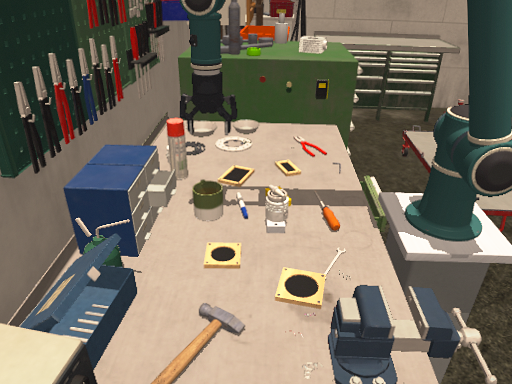

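View pics/wrist0.png

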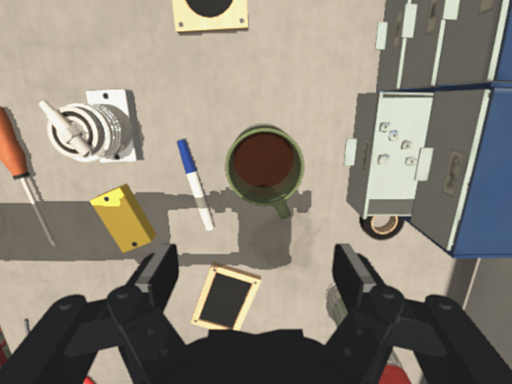

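The scene view shows the pile at about (223,205), the trays for bearing (210,180), piston (138,195), plate (346,228) and plug (342,278). A brass decoy plate lies at (263,233). In the wrist view the pile is at (90,130), and its image right is +x and image up is +y.

```bash
cat >> h.py <<'E'
def trays(name):
    im,d,c=load(name); W=cloud(d,c); hsv=cv2.cvtColor(im,cv2.COLOR_BGR2HSV)
    m=((hsv[...,1]>70)&(hsv[...,0]>10)&(hsv[...,0]<35)&(hsv[...,2]>90)&(W[...,2]>.004)&(W[...,2]<.02)).astype(np.uint8)
    n,l,s,ce=cv2.connectedComponentsWithStats(m)
    for i in range(1,n):
        if s[i,4]<80: continue
        P=W[l==i]; r=cv2.minAreaRect((P[:,:2]*1000).astype(np.float32))
        print(name,'px',ce[i].round(),'ctr mm',np.round(r[0],1),'size',np.round(r[1],1),'ang',round(r[2],1),'z',np.nanmedian(P[:,2]).round(4))
E
python3 - <<'E'
from h import *
for n in('scene','side','wrist'): trays(n)
im,d,c=load('wrist');W=cloud(d,c)
print('inv T',np.linalg.inv(c['world_to_cam']).round(3).tolist())
# heights in pile
for z0,z1 in((.02,.03),(.08,.096),(.097,.125)):
    for n in('wrist','scene','side'):
        im,d,c=load(n);W=cloud(d,c)
        m=(W[...,2]>z0)&(W[...,2]<z1)&(abs(W[...,0]-.545)<.08)&(abs(W[...,1]-.15)<.1)
        P=W[m]
        if len(P)<10: print(n,z0,len(P)); continue
        r=cv2.minAreaRect((P[:,:2]*1000).astype(np.float32)); print(n,z0,len(P),np.round(P.mean(0),4),np.round(r[0],1),np.round(r[1],1),round(r[2],1),'zmax',P[:,2].max().round(4))
im=cv2.resize(load('wrist')[0][70:180,20:160],None,fx=5,fy=5,interpolation=cv2.INTER_CUBIC); cv2.imwrite('pics/crop1.png',im)
E
```

```text
scene px [117. 138.] ctr mm [653.4 665. ] size [106.2  17.2] ang 3.8 z 0.0143
scene px [205. 178.] ctr mm [619.6 207.7] size [88.7 87.4] ang 1.6 z 0.0115
scene px [138. 195.] ctr mm [433.7 316.2] size [119.3 103.1] ang 77.7 z 0.0112
scene px [345. 229.] ctr mm [ 623.4 -229.1] size [126.4  88.6] ang 69.0 z 0.0106
scene px [262. 238.] ctr mm [464.  -92.1] size [34.7 94.8] ang 42.1 z 0.012
scene px [342. 279.] ctr mm [ 445.1 -302.3] size [ 62.8 101.2] ang 22.4 z 0.0118
side px [287. 167.] ctr mm [ 447.6 -298. ] size [ 58.2 111.4] ang 23.5 z 0.0104
side px [235. 175.] ctr mm [ 624.4 -225.7] size [127.8  86.3] ang 69.3 z 0.0102
side px [222. 255.] ctr mm [621.6 210.9] size [86.2 90.2] ang 2.5 z 0.0109
side px [300. 287.] ctr mm [433.4 313.2] size [106.1 101.1] ang 78.3 z 0.0103
side px [187. 355.] ctr mm [649.1 507.7] size [174.   27.4] ang 61.2 z 0.0177
wrist px [208.  11.] ctr mm [620.  187.6] size [20.3 57.2] ang 89.5 z 0.0107
wrist px [215.  28.] ctr mm [623.4 166.7] size [86.9 13.9] ang 10.9 z 0.0109
wrist px [138. 210.] ctr mm [505.2 -67.6] size [12.  90.2] ang 28.7 z 0.0121
wrist p
[... 287 characters left out ...]
9 0.0866 0.0252] [492.   74.4] [53.  48.2] 1.1 zmax 0.03
scene 0.02 26 [0.4715 0.087  0.0244] [469.7  86.7] [31.9 14.7] 50.6 zmax 0.027
side 0.02 134 [0.4926 0.0883 0.0247] [493.2  81.4] [43.2 52.8] 89.3 zmax 0.0299
wrist 0.08 472 [0.5059 0.0659 0.0869] [499.1  66. ] [41.8 31.9] 0.0 zmax 0.0958
scene 0.08 28 [0.4886 0.065  0.0903] [483.9  67.4] [37.7 24.8] 1.3 zmax 0.0953
side 0.08 121 [0.4923 0.0757 0.0876] [495.7  69.4] [28.8 55.2] 65.6 zmax 0.0959
wrist 0.097 1408 [0.4924 0.0651 0.1066] [490.6  67.5] [35.  50.7] 89.7 zmax 0.1203
scene 0.097 108 [0.4791 0.0647 0.1083] [477.1  63.2] [26.1 39.3] 35.4 zmax 0.1196
side 0.097 136 [0.4917 0.0678 0.1059] [492.2  68.5] [36.  48.7] 87.8 zmax 0.1193
```

View pics/crop1.png

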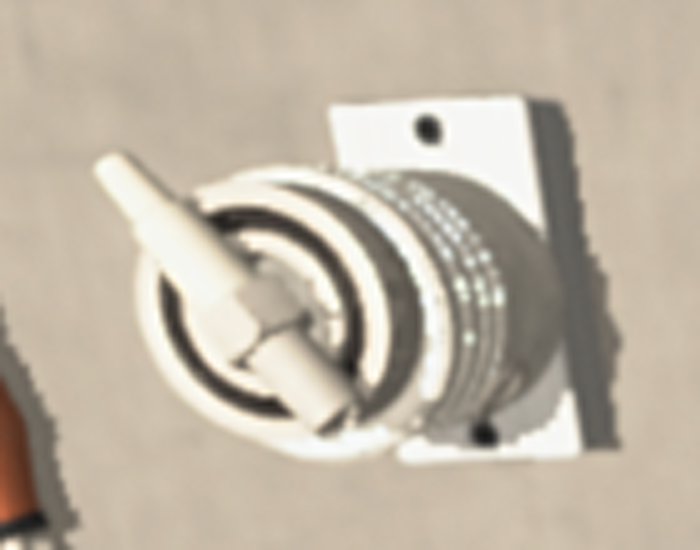

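The crop shows the plug with its insulator end up-left at crop (115,165), hexagon at (255,325) and thread end at (335,415). The plate under it is tilted about 11° from world y. I'll go above the pile with the fingers turned across the plug.

Request:
step_arm([
  {"fingers": -1, "dx": 0.02, "dy": -0.055, "dz": -0.02, "roll": -10},
  {"fingers": -1, "dx": 0.04, "dy": -0.11, "dz": -0.02, "roll": -20},
  {"fingers": -1, "dx": 0.066, "dy": -0.165, "dz": -0.02, "roll": -30},
  {"fingers": -1, "dx": 0.066, "dy": -0.182, "dz": -0.02, "roll": -40},
  {"fingers": -1, "dx": 0.066, "dy": -0.182, "dz": -0.02, "roll": -40},
  {"fingers": -1, "dx": 0.066, "dy": -0.182, "dz": -0.02, "roll": -40},
  {"fingers": -1, "dx": 0.066, "dy": -0.182, "dz": -0.02, "roll": -40},
], squeeze=30)

```text
time: 1.02
tool_pos: [0.494, 0.0657, 0.2512]
tcp_rot: [1.331, 2.846, -0.0]
wrist_force: [-1.3, -0.1, 0.5]
width: 0.995
grip_force: 0.0
```

```bash
cat >> h.py <<'E'
from scipy.spatial.transform import Rotation as Ro
def pose():
    s=read_state(); R=Ro.from_rotvec(s['tcp_rot']).as_matrix(); return np.array(s['tool_pos']),R,s
def pxw(W,u,v,r=2): 
    return np.nanmedian(W[v-r:v+r+1,u-r:u+r+1].reshape(-1,3),0).round(4)
E
python3 - <<'E'
from h import *
im,d,c=grab('wrist'); p,R,s=pose(); print(p.round(4),R.round(3).tolist())
cv2.imwrite('pics/w1.png',cv2.resize(im,(768,576),interpolation=cv2.INTER_CUBIC))
W=cloud(d,c)
m=(W[...,2]>.103)&(W[...,2]<.125)&(np.hypot(W[...,0]-.492,W[...,1]-.066)<.06)
n,l,st,ce=cv2.connectedComponentsWithStats(m.astype(np.uint8)); i=1+np.argmax(st[1:,4])
P=W[l==i]; r=cv2.minAreaRect((P[:,:2]*1000).astype(np.float32)); print(r,P[:,2].max(),st[i])
b=(W[...,2]>.093)&(W[...,2]<.102)&(np.hypot(W[...,0]-.492,W[...,1]-.066)<.06)
P=W[b]; print('bearing',cv2.minEnclosingCircle((P[:,:2]*1000).astype(np.float32)),P.mean(0))
E
```

```text
[0.4939 0.0657 0.2511] [[-0.641, 0.767, -0.0], [0.767, 0.641, -0.0], [0.0, -0.0, -1.0]]
((490.0536804199219, 58.10826873779297), (19.900732040405273, 63.8519172668457), 40.03164291381836) 0.12037978144867467 [239 155  19  57 648]
bearing ((489.4947509765625, 54.75901412963867), 26.14389419555664) [0.48767214 0.05551839 0.09988479]
```

View pics/w1.png

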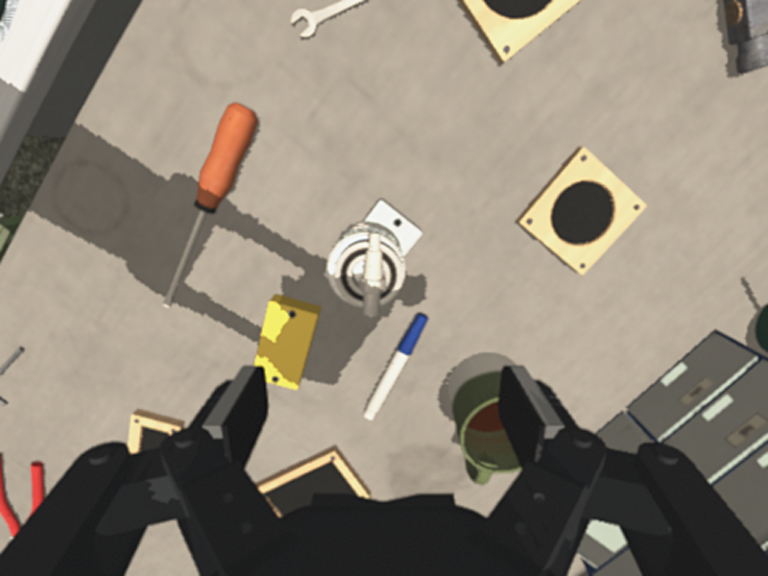

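The plug measures 64x20 mm with its centre at (490,58), which fits. The bearing centre is (489.5,54.8), r 26. Next: descend and grip near the hexagon.

Request:
step_arm([
  {"fingers": -0.3, "dx": -0.007, "dy": -0.008, "dz": 0.06},
  {"fingers": -0.3, "dx": -0.007, "dy": -0.008, "dz": 0.11},
  {"fingers": -0.3, "dx": -0.007, "dy": -0.008, "dz": 0.14},
  {"fingers": -0.3, "dx": -0.007, "dy": -0.008, "dz": 0.147},
  {"fingers": 0.5, "dx": -0.007, "dy": -0.008, "dz": 0.147},
  {"fingers": 1, "dx": -0.007, "dy": -0.008, "dz": 0.147},
  {"fingers": 1, "dx": -0.007, "dy": -0.008, "dz": 0.147},
  {"fingers": 1, "dx": -0.007, "dy": -0.008, "dz": 0.147},
], squeeze=30)

```text
invalid input
```

Request:
step_arm([
  {"fingers": 1},
  {"fingers": 1},
  {"fingers": 1},
  {"fingers": 1},
])

```text
invalid input
```

Request:
step_arm([
  {"fingers": -0.3, "dx": -0.007, "dy": -0.008, "dz": 0.06, "roll": 0},
  {"fingers": -0.3, "dx": -0.007, "dy": -0.008, "dz": 0.11, "roll": 0},
  {"fingers": -0.3, "dx": -0.007, "dy": -0.008, "dz": 0.14, "roll": 0},
  {"fingers": -0.3, "dx": -0.007, "dy": -0.008, "dz": 0.147, "roll": 0},
  {"fingers": 0.5, "dx": -0.007, "dy": -0.008, "dz": 0.147, "roll": 0},
  {"fingers": 1, "dx": -0.007, "dy": -0.008, "dz": 0.147, "roll": 0},
  {"fingers": 1, "dx": -0.007, "dy": -0.008, "dz": 0.147, "roll": 0},
  {"fingers": 1, "dx": -0.007, "dy": -0.008, "dz": 0.147, "roll": 0},
], squeeze=30)

```text
time: 2.08
tool_pos: [0.4931, 0.0555, 0.1062]
tcp_rot: [1.326, 2.844, 0.003]
wrist_force: [0.9, -1.2, 5.7]
width: 0.207
grip_force: 29.5
```

Request:
step_arm([
  {"fingers": 1, "dx": 0, "dy": 0, "dz": 0, "roll": 0},
  {"fingers": 1, "dx": 0, "dy": 0, "dz": 0, "roll": 0},
  {"fingers": 1, "dx": 0, "dy": 0, "dz": 0, "roll": 0},
])

```text
time: 2.45
tool_pos: [0.4931, 0.0555, 0.1061]
tcp_rot: [1.326, 2.844, 0.003]
wrist_force: [0.0, -0.2, 6.9]
width: 0.205
grip_force: 29.5
```

Request:
step_arm([
  {"fingers": 1, "dx": 0, "dy": 0, "dz": -0.03, "roll": 0},
  {"fingers": 1, "dx": 0, "dy": 0, "dz": -0.08, "roll": 0},
  {"fingers": 1, "dx": -0.04, "dy": -0.044, "dz": -0.08, "roll": 5},
  {"fingers": 1, "dx": -0.08, "dy": -0.088, "dz": -0.08, "roll": 10},
  {"fingers": 1, "dx": -0.12, "dy": -0.132, "dz": -0.08, "roll": 17},
  {"fingers": 1, "dx": -0.16, "dy": -0.176, "dz": -0.08, "roll": 17},
  {"fingers": 1, "dx": -0.205, "dy": -0.22, "dz": -0.08, "roll": 17},
  {"fingers": 1, "dx": -0.246, "dy": -0.265, "dz": -0.08, "roll": 17},
])

```text
time: 3.45
tool_pos: [0.4459, -0.305, 0.1843]
tcp_rot: [1.734, 2.619, 0.001]
wrist_force: [0.8, -0.4, 0.2]
width: 0.21
grip_force: 29.5
```

Request:
step_arm([
  {"fingers": 1, "dx": 0, "dy": 0, "dz": 0, "roll": 0},
  {"fingers": 1, "dx": 0, "dy": 0, "dz": 0, "roll": 0},
  {"fingers": 1, "dx": 0, "dy": 0, "dz": 0, "roll": 0},
])

```text
time: 3.82
tool_pos: [0.4465, -0.3017, 0.184]
tcp_rot: [-1.731, -2.62, -0.001]
wrist_force: [-0.3, 0.1, -0.4]
width: 0.203
grip_force: 29.6
```

```bash
python3 - <<'E'
from h import *
im,d,c=grab('wrist'); p,R,s=pose(); print(p.round(4),R.round(3).tolist())
cv2.imwrite('pics/w2.png',cv2.resize(im,(768,576),interpolation=cv2.INTER_CUBIC))
trays('wrist')
E
```

```text
[ 0.4467 -0.3017  0.1841] [[-0.393, 0.92, -0.0], [0.92, 0.393, 0.001], [0.001, -0.0, -1.0]]
wrist px [357.  28.] ctr mm [ 487.7 -117. ] size [28.  60.1] ang 74.2 z 0.0122
wrist px [390. 157.] ctr mm [ 589.5 -233.1] size [ 64.2 143.2] ang 11.1 z 0.0101
wrist px [417. 171.] ctr mm [ 624.1 -226.5] size [118.1  75.8] ang 69.8 z 0.0112
wrist px [250. 184.] ctr mm [ 448. -307.] size [55.4 92.1] ang 24.0 z 0.0122
```

View pics/w2.png

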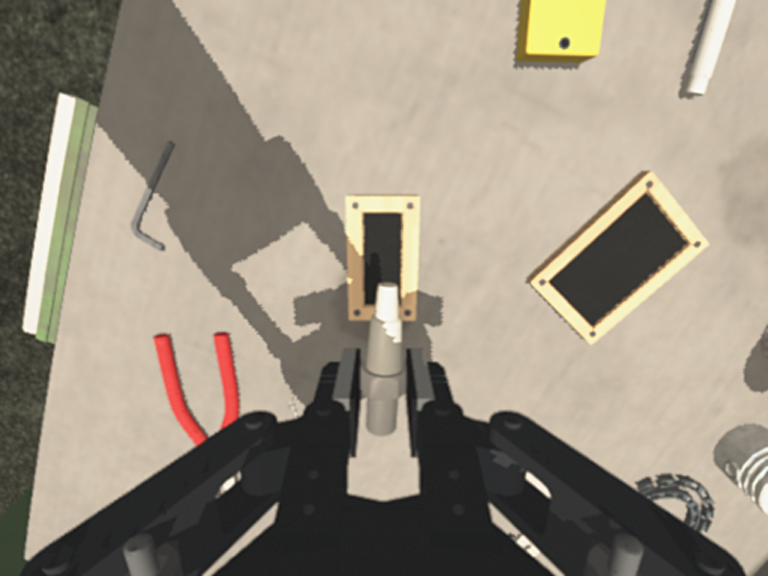

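The plug is held level along the tray, tip at (387,285), thread end at (380,432). The tray corners are (346,196), (420,196), (347,319) and (415,320) in this view.

```bash
python3 - <<'E'
from h import *
im,d,c=load('wrist'); W=cloud(d,c); s=2/3
def ray(u,v,z):
    w=cloud(np.full(d.shape,1.),c)[int(round(v*s)),int(round(u*s))]; C=np.linalg.inv(c['world_to_cam'])[:3,3]
    return C+(w-C)*(z-C[2])/(w[2]-C[2])
cs=np.array([ray(*q,.012) for q in((346,196),(420,196),(347,319),(415,320))]); print(cs.round(4),cs.mean(0))
p=np.array([.4467,-.3017,.1841])
m=(W[...,2]>.165)&(W[...,2]<.21)
n,l,st,ce=cv2.connectedComponentsWithStats(m.astype(np.uint8))
for u,v in((387,288),(385,330),(383,385),(380,420)): print(u,v,pxw(W,int(u*s),int(v*s),1))
for z in (.178,.187): print([ray(*q,z).round(4) for q in((387,283),(380,434))])
E
```

```text
[[ 0.4014 -0.266   0.012 ]
 [ 0.4531 -0.244   0.012 ]
 [ 0.4385 -0.3603  0.012 ]
 [ 0.4919 -0.3376  0.012 ]] [ 0.44622183 -0.30196689  0.012     ]
387 288 [ 0.434  -0.2685  0.1901]
385 330 [ 0.4391 -0.2828  0.193 ]
383 385 [ 0.4464 -0.3017  0.1962]
380 420 [ 0.4523 -0.3183  0.1934]
[array([ 0.4352, -0.2705,  0.178 ]), array([ 0.4595, -0.3356,  0.178 ])]
[array([ 0.4339, -0.2679,  0.187 ]), array([ 0.4568, -0.3291,  0.187 ])]
```

Request:
step_arm([
  {"fingers": 1, "dx": -0.0035, "dy": -0.0007, "dz": 0.05, "roll": 0},
  {"fingers": 1, "dx": -0.0035, "dy": -0.0007, "dz": 0.1, "roll": 0},
  {"fingers": 1, "dx": -0.0035, "dy": -0.0007, "dz": 0.14, "roll": 0},
  {"fingers": 1, "dx": -0.0035, "dy": -0.0007, "dz": 0.155, "roll": 0},
  {"fingers": 1, "dx": -0.0035, "dy": -0.0007, "dz": 0.164, "roll": 0},
  {"fingers": 1, "dx": -0.0035, "dy": -0.0007, "dz": 0.166, "roll": 0},
  {"fingers": 1, "dx": -0.0035, "dy": -0.0007, "dz": 0.168, "roll": 0},
  {"fingers": 1, "dx": -0.0035, "dy": -0.0007, "dz": 0.168, "roll": 0},
])

```text
time: 4.88
tool_pos: [0.4479, -0.3074, 0.0173]
tcp_rot: [1.733, 2.618, -0.0]
wrist_force: [0.3, 0.1, -1.1]
width: 0.208
grip_force: 29.6
```

Request:
step_arm([
  {"fingers": 1, "dx": 0.002, "dy": 0, "dz": 0.002, "roll": 0},
  {"fingers": 1, "dx": 0.002, "dy": 0, "dz": 0.003, "roll": 0},
  {"fingers": 1, "dx": 0.002, "dy": 0, "dz": 0.003, "roll": 0},
])

```text
time: 5.25
tool_pos: [0.4465, -0.305, 0.0139]
tcp_rot: [1.734, 2.62, 0.0]
wrist_force: [-1.1, 0.4, 4.1]
width: 0.202
grip_force: 29.9
```

Contact with the pocket floor at the expected height. I'll release only partly, so the fingers don't hit the tray rim, then go up.

Request:
step_arm([
  {"fingers": 0.4, "dx": 0, "dy": 0, "dz": 0, "roll": 0},
  {"fingers": 0.2, "dx": 0, "dy": 0, "dz": 0, "roll": 0},
  {"fingers": 0.2, "dx": 0, "dy": 0, "dz": 0, "roll": 0},
  {"fingers": 0, "dx": 0, "dy": 0, "dz": -0.04, "roll": 0},
  {"fingers": -1, "dx": 0, "dy": 0, "dz": -0.1, "roll": 0},
  {"fingers": -1, "dx": 0, "dy": 0, "dz": -0.16, "roll": 0},
  {"fingers": -1, "dx": 0, "dy": 0, "dz": -0.21, "roll": 0},
])

```text
time: 6.12
tool_pos: [0.4467, -0.3052, 0.2259]
tcp_rot: [1.733, 2.618, -0.0]
wrist_force: [1.2, -0.9, 0.2]
width: 1.0
grip_force: 0.0
```

```bash
python3 - <<'E'
from h import *
im,d,c=grab('wrist'); p,R,s=pose(); print(p.round(4),R.round(3).tolist())
W=cloud(d,c)
m=(W[...,2]>.016)&(W[...,2]<.04)&(np.hypot(W[...,0]-.446,W[...,1]+.302)<.06)
n,l,st,ce=cv2.connectedComponentsWithStats(m.astype(np.uint8)); i=1+np.argmax(st[1:,4])
P=W[l==i]; print(cv2.minAreaRect((P[:,:2]*1000).astype(np.float32)),P[:,2].max())
cv2.imwrite('pics/w3.png',cv2.resize(im,(768,576),interpolation=cv2.INTER_CUBIC))
E
```

```text
[ 0.4499 -0.3075  0.2337] [[-0.391, 0.92, 0.011], [0.92, 0.391, -0.008], [-0.012, 0.007, -1.0]]
((445.44049072265625, -301.5589599609375), (18.631589889526367, 63.69742202758789), 22.46354866027832) 0.027784835111351824
```

View pics/w3.png

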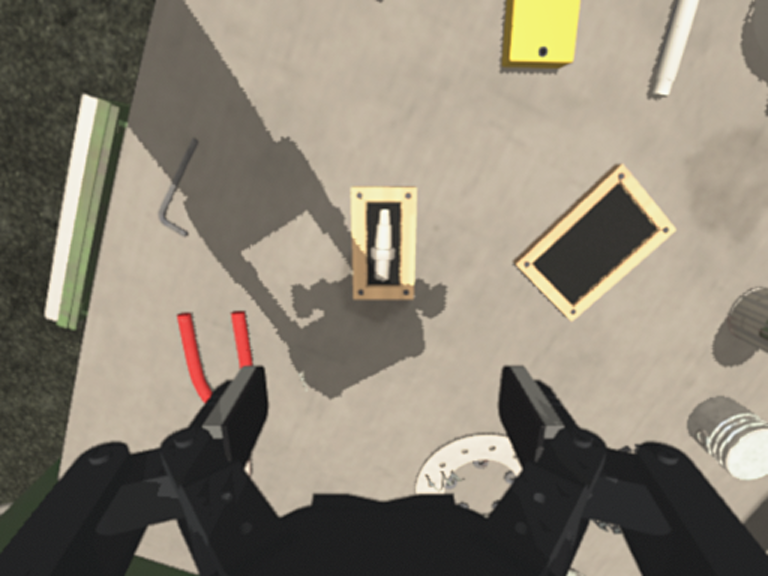

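The plug lies in its slot at about (382,243), centred. Next, the bearing.

Request:
step_arm([
  {"fingers": -0.46, "dx": 0.045, "dy": 0.026, "dz": 0, "roll": 0},
  {"fingers": -0.46, "dx": 0.09, "dy": 0.051, "dz": 0, "roll": 0},
  {"fingers": -0.46, "dx": 0.135, "dy": 0.077, "dz": 0, "roll": 0},
  {"fingers": -0.46, "dx": 0.18, "dy": 0.103, "dz": 0, "roll": 0},
  {"fingers": -0.46, "dx": 0.225, "dy": 0.129, "dz": 0, "roll": 0},
  {"fingers": -0.46, "dx": 0.27, "dy": 0.155, "dz": 0, "roll": 0},
  {"fingers": -0.46, "dx": 0.315, "dy": 0.18, "dz": 0, "roll": 0},
  {"fingers": -0.46, "dx": 0.315, "dy": 0.18, "dz": 0, "roll": 0},
])

```text
time: 7.18
tool_pos: [0.4889, 0.0584, 0.2229]
tcp_rot: [-1.727, -2.624, -0.001]
wrist_force: [-0.1, -0.9, -0.1]
width: 0.727
grip_force: 0.0
```

Request:
step_arm([
  {"fingers": -0.46, "dx": 0, "dy": 0, "dz": 0, "roll": 0},
  {"fingers": -0.46, "dx": 0, "dy": 0, "dz": 0, "roll": 0},
])

```text
time: 7.42
tool_pos: [0.4889, 0.0542, 0.2231]
tcp_rot: [-1.736, -2.618, 0.001]
wrist_force: [-0.1, -0.5, 0.1]
width: 0.732
grip_force: 0.0
```

```bash
cat >> h.py <<'E'
def tips(W,p,R):
    L=(W-p)@R   # tool coords
    m=(abs(L[...,0])<.02)&(abs(L[...,1])<.07)&(L[...,2]<.03)&(L[...,2]>-.06)
    for sgn in(-1,1):
        Q=L[m&(L[...,1]*sgn>0)]
        if len(Q): print('tip',sgn,len(Q),'zmax',np.percentile(Q[:,2],[90,98,100]).round(4),'inner y',np.abs(Q[:,1]).min().round(4),'x',Q[:,0].min().round(4),Q[:,0].max().round(4))
def circ(W,z0,z1,cx,cy,r=.05):
    m=(W[...,2]>z0)&(W[...,2]<z1)&(np.hypot(W[...,0]-cx,W[...,1]-cy)<r); P=W[m]
    if len(P)<10: print('none');return
    c,rr=cv2.minEnclosingCircle((P[:,:2]*1000).astype(np.float32)); print('circle',np.round(c,1),round(rr,1),'z',np.median(P[:,2]).round(4),len(P))
E
python3 - <<'E'
from h import *
im,d,c=grab('wrist'); p,R,s=pose(); print(p.round(4),R.round(3).tolist(),s['width'])
W=cloud(d,c); tips(W,p,R); circ(W,.094,.106,.4895,.055); circ(W,.08,.09,.4895,.055); 
E
```

```text
[0.489  0.0541 0.2231] [[-0.389, 0.921, -0.0], [0.921, 0.389, -0.0], [-0.0, -0.0, -1.0]] 0.7314357622044151
tip -1 3571 zmax [-0.0197 -0.0109 -0.0058] inner y 0.0283 x -0.013 0.0146
tip 1 3578 zmax [-0.0196 -0.0112 -0.0061] inner y 0.0282 x -0.0128 0.0144
circle [489.2  54.2] 26.2 z 0.1002 1571
circle [488.1  51.7] 31.1 z 0.0856 835
```

The bearing is centred under the TCP, and the tips stand 6 mm behind the TCP at this opening. Descend to TCP z 0.083.

Request:
step_arm([
  {"fingers": -0.46, "dx": 0, "dy": 0, "dz": 0.06, "roll": 0},
  {"fingers": -0.46, "dx": 0, "dy": 0, "dz": 0.11, "roll": 0},
  {"fingers": -0.46, "dx": 0, "dy": 0, "dz": 0.13, "roll": 0},
  {"fingers": -0.46, "dx": 0, "dy": 0, "dz": 0.139, "roll": 0},
  {"fingers": -0.46, "dx": 0, "dy": 0, "dz": 0.139, "roll": 0},
  {"fingers": -0.2, "dx": 0, "dy": 0, "dz": 0.139, "roll": 0},
  {"fingers": 0.3, "dx": 0, "dy": 0, "dz": 0.139, "roll": 0},
  {"fingers": 1, "dx": 0, "dy": 0, "dz": 0.139, "roll": 0},
], squeeze=40)

```text
time: 8.48
tool_pos: [0.4905, 0.0552, 0.086]
tcp_rot: [1.732, 2.618, 0.002]
wrist_force: [-1.0, -1.2, 6.4]
width: 0.579
grip_force: 42.0
```

Request:
step_arm([
  {"fingers": 1, "dx": 0, "dy": 0, "dz": 0, "roll": 0},
  {"fingers": 1, "dx": 0, "dy": 0, "dz": 0, "roll": 0},
  {"fingers": 1, "dx": 0, "dy": 0, "dz": 0, "roll": 0},
])

```text
time: 8.85
tool_pos: [0.4906, 0.0553, 0.086]
tcp_rot: [1.732, 2.618, 0.002]
wrist_force: [-1.2, -2.4, 5.8]
width: 0.582
grip_force: 42.0
```

Request:
step_arm([
  {"fingers": 1, "dx": 0, "dy": 0, "dz": -0.02, "roll": 0},
  {"fingers": 1, "dx": 0, "dy": 0, "dz": -0.06, "roll": 0},
  {"fingers": 1, "dx": 0.02, "dy": 0.04, "dz": -0.09, "roll": 0},
  {"fingers": 1, "dx": 0.045, "dy": 0.09, "dz": -0.09, "roll": 0},
  {"fingers": 1, "dx": 0.07, "dy": 0.14, "dz": -0.09, "roll": 0},
  {"fingers": 1, "dx": 0.091, "dy": 0.18, "dz": -0.09, "roll": 0},
  {"fingers": 1, "dx": 0.091, "dy": 0.18, "dz": -0.09, "roll": 0},
  {"fingers": 1, "dx": 0.091, "dy": 0.18, "dz": -0.09, "roll": 0},
])

```text
time: 9.85
tool_pos: [0.6182, 0.2092, 0.1734]
tcp_rot: [-1.732, -2.619, 0.003]
wrist_force: [-0.5, -0.4, -1.6]
width: 0.579
grip_force: 42.2
```

```bash
python3 - <<'E'
from h import *
im,d,c=grab('wrist'); p,R,s=pose(); print(p.round(4),R.round(3).tolist(),s['width'],s['wrist_force'])
W=cloud(d,c); trays('wrist'); L=(W-p)@R
m=(np.hypot(L[...,0],L[...,1])<.024)&(abs(L[...,2])<.03);print('bearing z',np.median(W[m][:,2]),m.sum())
cv2.imwrite('pics/w4.png',cv2.resize(im,(768,576),interpolation=cv2.INTER_CUBIC))
E
```

```text
[0.6181 0.2087 0.1737] [[-0.391, 0.921, -0.002], [0.921, 0.391, -0.001], [-0.0, -0.002, -1.0]] 0.5827492445354612 [-0.37277381 -0.71244608 -1.71739392]
wrist px [93. 30.] ctr mm [426.2 287.9] size [107.8  66.6] ang 21.8 z 0.0122
wrist px [169.  44.] ctr mm [481.5 301.6] size [98.7  2.2] ang 79.0 z 0.0095
wrist px [268. 141.] ctr mm [618.1 251.6] size [84.8  2. ] ang 2.6 z 0.012
wrist px [252. 190.] ctr mm [620.9 204. ] size [85.9 75.3] ang 2.6 z 0.0123
bearing z 0.18715409204245195 4479
```

View pics/w4.png

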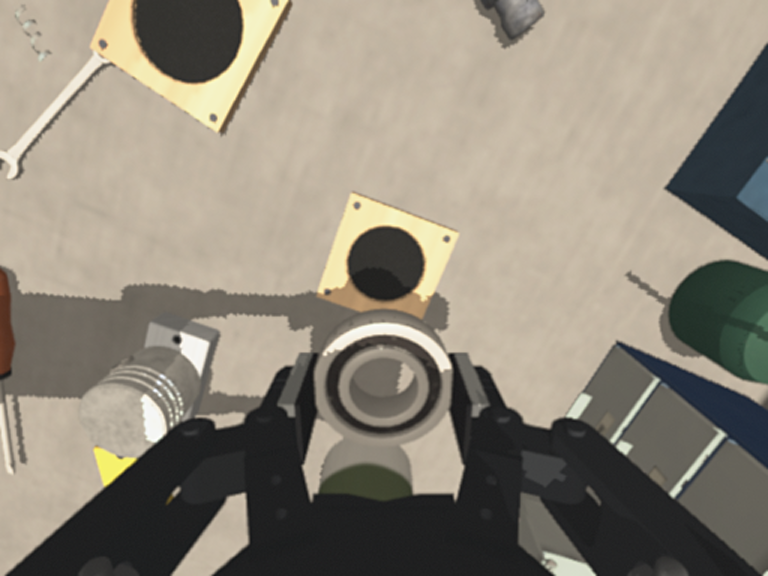

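The bearing is held level. The tray centre from the edges is about (0.620, 0.2094). Lower the bearing.

Request:
step_arm([
  {"fingers": 1, "dx": 0, "dy": 0.002, "dz": 0.06, "roll": 0},
  {"fingers": 1, "dx": 0, "dy": 0.002, "dz": 0.11, "roll": 0},
  {"fingers": 1, "dx": 0, "dy": 0.002, "dz": 0.145, "roll": 0},
  {"fingers": 1, "dx": 0, "dy": 0.002, "dz": 0.157, "roll": 0},
  {"fingers": 1, "dx": 0, "dy": 0.002, "dz": 0.161, "roll": 0},
  {"fingers": 1, "dx": 0, "dy": 0.002, "dz": 0.163, "roll": 0},
  {"fingers": 1, "dx": 0, "dy": 0.002, "dz": 0.163, "roll": 0},
])

```text
time: 10.78
tool_pos: [0.6223, 0.2106, 0.0131]
tcp_rot: [1.733, 2.618, 0.004]
wrist_force: [-0.2, 0.2, -2.2]
width: 0.584
grip_force: 42.2
```

Request:
step_arm([
  {"fingers": 1, "dx": 0, "dy": -0.002, "dz": 0.002, "roll": 0},
  {"fingers": 1, "dx": 0, "dy": -0.002, "dz": 0.004, "roll": 0},
  {"fingers": 1, "dx": 0, "dy": -0.002, "dz": 0.004, "roll": 0},
])

```text
time: 11.15
tool_pos: [0.6197, 0.2096, 0.0091]
tcp_rot: [1.733, 2.619, 0.001]
wrist_force: [-3.0, -0.1, 7.0]
width: 0.579
grip_force: 45.8
```

Request:
step_arm([
  {"fingers": -0.5, "dx": 0, "dy": 0, "dz": -0.001, "roll": 0},
  {"fingers": -0.7, "dx": 0, "dy": 0, "dz": -0.001, "roll": 0},
  {"fingers": -0.7, "dx": 0, "dy": 0, "dz": -0.001, "roll": 0},
  {"fingers": -1, "dx": 0, "dy": 0, "dz": -0.03, "roll": 0},
  {"fingers": -1, "dx": 0, "dy": 0, "dz": -0.09, "roll": 0},
  {"fingers": -1, "dx": 0, "dy": 0, "dz": -0.15, "roll": 0},
  {"fingers": -1, "dx": 0, "dy": 0, "dz": -0.2, "roll": 0},
  {"fingers": -1, "dx": 0, "dy": 0, "dz": -0.2, "roll": 0},
])

```text
time: 12.15
tool_pos: [0.6228, 0.2106, 0.2141]
tcp_rot: [1.73, 2.614, 0.014]
wrist_force: [0.6, 0.1, 0.1]
width: 1.001
grip_force: 0.0
```

Request:
step_arm([
  {"fingers": -1, "dx": -0.02, "dy": -0.04, "dz": 0, "roll": 0},
  {"fingers": -1, "dx": -0.045, "dy": -0.09, "dz": 0, "roll": 0},
  {"fingers": -1, "dx": -0.07, "dy": -0.14, "dz": 0, "roll": 0},
  {"fingers": -1, "dx": -0.091, "dy": -0.18, "dz": 0, "roll": 0},
  {"fingers": -1, "dx": -0.091, "dy": -0.18, "dz": 0, "roll": 0},
  {"fingers": -1, "dx": -0.091, "dy": -0.18, "dz": 0, "roll": 0},
])

```text
time: 12.9
tool_pos: [0.489, 0.0555, 0.2066]
tcp_rot: [-1.734, -2.619, -0.0]
wrist_force: [0.3, -0.3, -0.4]
width: 1.0
grip_force: 0.0
```

```bash
python3 - <<'E'
from h import *
im,d,c=grab('wrist'); p,R,s=pose(); print(p.round(4),R.round(3).tolist(),s['width'])
W=cloud(d,c); tips(W,p,R); circ(W,.08,.09,.4895,.055); circ(W,.018,.026,.62,.209)
m=(W[...,2]>.021)&(W[...,2]<.029)&(np.hypot(W[...,0]-.489,W[...,1]-.054)<.06)
P=W[m]; print(cv2.minAreaRect((P[:,:2]*1000).astype(np.float32)))
cv2.imwrite('pics/w5.png',cv2.resize(im,(768,576),interpolation=cv2.INTER_CUBIC))
E
```

```text
[0.4894 0.0558 0.2068] [[-0.391, 0.92, -0.0], [0.92, 0.391, 0.0], [0.0, -0.0, -1.0]] 0.9983576687261883
tip -1 2533 zmax [-0.0221 -0.0164 -0.0125] inner y 0.0419 x -0.0117 0.0137
tip 1 2539 zmax [-0.0222 -0.0163 -0.0136] inner y 0.0411 x -0.0117 0.0137
circle [488.2  51.7] 31.1 z 0.0856 2691
circle [619.5 208.4] 26.3 z 0.0228 1341
((488.9090881347656, 84.27203369140625), (53.000247955322266, 30.636388778686523), 0.011522088199853897)
```

View pics/w5.png

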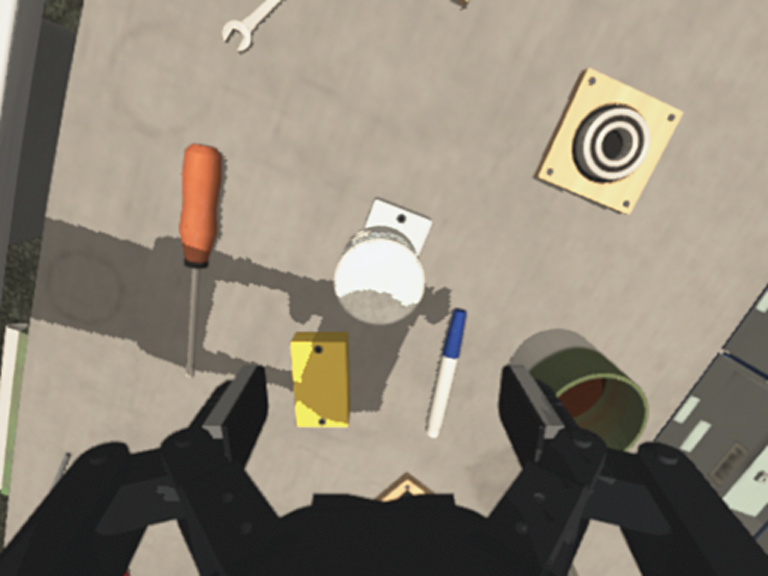

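The bearing is centred in its pocket at (612,143). The piston top is at (380,280), centre (488.2,51.7), r 31. Descend with the fingers fully open.

Request:
step_arm([
  {"fingers": -1, "dx": -0.0033, "dy": -0.0027, "dz": 0.05, "roll": 0},
  {"fingers": -1, "dx": -0.0033, "dy": -0.0027, "dz": 0.1, "roll": 0},
  {"fingers": -1, "dx": -0.0033, "dy": -0.0027, "dz": 0.14, "roll": 0},
  {"fingers": -1, "dx": -0.0033, "dy": -0.0027, "dz": 0.16, "roll": 0},
  {"fingers": -1, "dx": -0.0033, "dy": -0.0027, "dz": 0.168, "roll": 0},
  {"fingers": -1, "dx": -0.0033, "dy": -0.0027, "dz": 0.168, "roll": 0},
  {"fingers": -0.5, "dx": -0.0033, "dy": -0.0027, "dz": 0.168, "roll": 0},
  {"fingers": 1, "dx": -0.0033, "dy": -0.0027, "dz": 0.168, "roll": 0},
], squeeze=50)

```text
time: 13.95
tool_pos: [0.4893, 0.0514, 0.0409]
tcp_rot: [1.733, 2.618, 0.003]
wrist_force: [0.5, 0.3, 4.0]
width: 0.705
grip_force: 55.0
```

Request:
step_arm([
  {"fingers": 1, "dx": 0, "dy": 0, "dz": 0, "roll": 0},
  {"fingers": 1, "dx": 0, "dy": 0, "dz": 0, "roll": 0},
  {"fingers": 1, "dx": 0, "dy": 0, "dz": 0, "roll": 0},
])

```text
time: 14.32
tool_pos: [0.4894, 0.0514, 0.0409]
tcp_rot: [1.733, 2.618, 0.003]
wrist_force: [0.0, 0.4, 6.8]
width: 0.71
grip_force: 55.1
```

Request:
step_arm([
  {"fingers": 1, "dx": 0, "dy": 0, "dz": -0.02, "roll": 0},
  {"fingers": 1, "dx": 0, "dy": 0, "dz": -0.06, "roll": 0},
  {"fingers": 1, "dx": 0.03, "dy": 0.006, "dz": -0.1, "roll": 0},
  {"fingers": 1, "dx": 0.075, "dy": 0.015, "dz": -0.13, "roll": 0},
  {"fingers": 1, "dx": 0.125, "dy": 0.025, "dz": -0.13, "roll": 0},
  {"fingers": 1, "dx": 0.175, "dy": 0.035, "dz": -0.13, "roll": 0},
  {"fingers": 1, "dx": 0.225, "dy": 0.044, "dz": -0.13, "roll": 0},
  {"fingers": 1, "dx": 0.264, "dy": 0.051, "dz": -0.13, "roll": 0},
])

```text
time: 15.32
tool_pos: [0.4304, 0.3157, 0.1688]
tcp_rot: [-1.733, -2.62, 0.001]
wrist_force: [1.3, -0.6, -3.4]
width: 0.71
grip_force: 55.2
```

Request:
step_arm([
  {"fingers": 1, "dx": 0, "dy": 0, "dz": 0, "roll": 0},
  {"fingers": 1, "dx": 0, "dy": 0, "dz": 0, "roll": 0},
  {"fingers": 1, "dx": 0, "dy": 0, "dz": 0, "roll": 0},
])

```text
time: 15.7
tool_pos: [0.4316, 0.313, 0.1689]
tcp_rot: [-1.736, -2.619, 0.001]
wrist_force: [-0.0, -0.8, -2.2]
width: 0.711
grip_force: 55.2
```

```bash
python3 - <<'E'
from h import *
im,d,c=grab('wrist'); p,R,s=pose(); print(p.round(4),R.round(3).tolist(),s['width'])
W=cloud(d,c); trays('wrist'); L=(W-p)@R
m=(np.hypot(L[...,0],L[...,1])<.04)&(L[...,2]<-.02)&(L[...,2]>-.06);P=W[m];print('top z',np.median(P[:,2]),cv2.minEnclosingCircle((P[abs(P[:,2]-np.median(P[:,2]))<.004][:,:2]*1000).astype(np.float32)))
cv2.imwrite('pics/w6.png',cv2.resize(im,(768,576),interpolation=cv2.INTER_CUBIC))
E
```

```text
[0.4318 0.313  0.1691] [[-0.389, 0.921, -0.0], [0.921, 0.389, -0.0], [-0.0, -0.001, -1.0]] 0.7106440542781518
wrist px [478. 108.] ctr mm [622.5 476.8] size [89.6  8.7] ang 61.1 z 0.0175
wrist px [251. 159.] ctr mm [432.5 311.5] size [100.8 100.9] ang 78.6 z 0.0124
wrist px [370. 276.] ctr mm [623.6 242.6] size [72.9 21.2] ang 1.8 z 0.0123
top z 0.21352850781678914 ((427.802001953125, 322.3359375), 37.993202209472656)
```

View pics/w6.png

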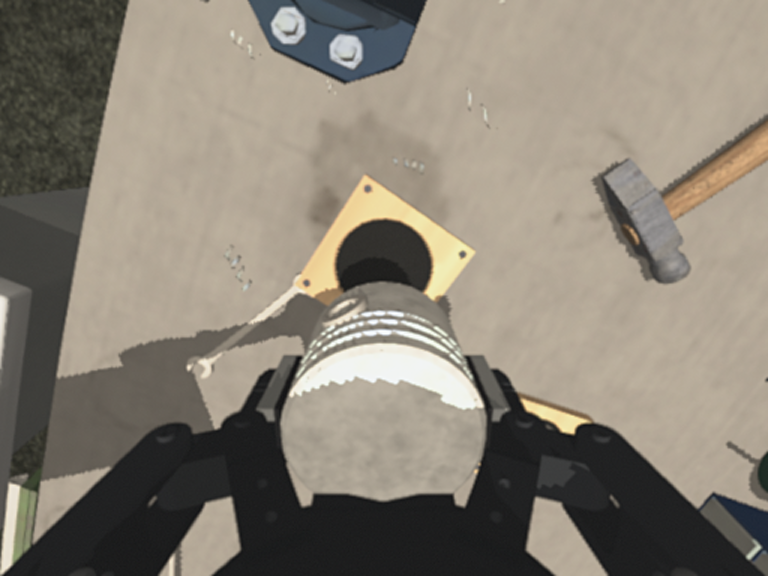

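The tray is at (432.5,311.5), and 100.8 mm square confirms it. The piston is upright and the vise is clear. Lower it.

Request:
step_arm([
  {"fingers": 1, "dx": -0.0015, "dy": 0, "dz": 0.05, "roll": 0},
  {"fingers": 1, "dx": -0.0015, "dy": 0, "dz": 0.095, "roll": 0},
  {"fingers": 1, "dx": -0.0015, "dy": 0, "dz": 0.125, "roll": 0},
  {"fingers": 1, "dx": -0.0015, "dy": 0, "dz": 0.135, "roll": 0},
  {"fingers": 1, "dx": -0.0015, "dy": 0, "dz": 0.138, "roll": 0},
  {"fingers": 1, "dx": -0.0015, "dy": 0, "dz": 0.14, "roll": 0},
  {"fingers": 1, "dx": -0.0015, "dy": 0, "dz": 0.14, "roll": 0},
  {"fingers": 1, "dx": -0.0015, "dy": 0, "dz": 0.14, "roll": 0},
])

```text
time: 16.75
tool_pos: [0.4329, 0.3133, 0.0303]
tcp_rot: [1.733, 2.619, 0.003]
wrist_force: [-0.3, 0.5, -1.8]
width: 0.706
grip_force: 55.2
```

Request:
step_arm([
  {"fingers": 1, "dx": -0.0015, "dy": 0, "dz": 0.003, "roll": 0},
  {"fingers": 1, "dx": -0.0015, "dy": 0, "dz": 0.005, "roll": 0},
  {"fingers": 1, "dx": -0.0015, "dy": 0, "dz": 0.007, "roll": 0},
  {"fingers": 1, "dx": -0.0015, "dy": 0, "dz": 0.007, "roll": 0},
])

```text
time: 17.25
tool_pos: [0.4328, 0.3114, 0.0239]
tcp_rot: [-1.734, -2.62, 0.001]
wrist_force: [-4.5, -4.8, 11.9]
width: 0.709
grip_force: 56.4
```

Request:
step_arm([
  {"fingers": 0, "dx": 0, "dy": 0, "dz": 0, "roll": 0},
  {"fingers": -0.7, "dx": 0, "dy": 0, "dz": 0, "roll": 0},
  {"fingers": -1, "dx": 0, "dy": 0, "dz": 0, "roll": 0},
  {"fingers": -1, "dx": 0, "dy": 0, "dz": -0.02, "roll": 0},
  {"fingers": -1, "dx": 0, "dy": 0, "dz": -0.06, "roll": 0},
  {"fingers": -1, "dx": 0, "dy": 0, "dz": -0.12, "roll": 0},
  {"fingers": -1, "dx": 0, "dy": 0, "dz": -0.17, "roll": 0},
  {"fingers": -1, "dx": 0, "dy": 0, "dz": -0.17, "roll": 0},
])

```text
time: 18.25
tool_pos: [0.4362, 0.3136, 0.198]
tcp_rot: [1.731, 2.616, 0.016]
wrist_force: [0.2, 0.2, -0.1]
width: 0.992
grip_force: 0.0
```

Request:
step_arm([
  {"fingers": -1, "dx": -0.045, "dy": -0.01, "dz": 0, "roll": 8},
  {"fingers": -1, "dx": -0.09, "dy": -0.018, "dz": 0, "roll": 16},
  {"fingers": -1, "dx": -0.135, "dy": -0.027, "dz": 0, "roll": 23},
  {"fingers": -1, "dx": -0.18, "dy": -0.035, "dz": 0, "roll": 23},
  {"fingers": -1, "dx": -0.225, "dy": -0.044, "dz": 0, "roll": 23},
  {"fingers": -1, "dx": -0.26, "dy": -0.05, "dz": 0, "roll": 23},
  {"fingers": -1, "dx": -0.26, "dy": -0.05, "dz": 0, "roll": 23},
  {"fingers": -1, "dx": -0.26, "dy": -0.05, "dz": 0, "roll": 23},
])

```text
time: 19.25
tool_pos: [0.4877, 0.0528, 0.1912]
tcp_rot: [-2.221, -2.22, 0.002]
wrist_force: [-0.6, -0.1, -1.2]
width: 1.001
grip_force: 0.0
```

```bash
python3 - <<'E'
from h import *
im,d,c=grab('wrist'); p,R,s=pose(); print(p.round(4),R.round(3).tolist(),s['width'])
W=cloud(d,c); circ(W,.063,.075,.4328,.3114)
m=(W[...,2]>.018)&(W[...,2]<.032)&(np.hypot(W[...,0]-.489,W[...,1]-.054)<.07)&(cv2.cvtColor(im,cv2.COLOR_BGR2HSV)[...,1]<80)
n,l,st,ce=cv2.connectedComponentsWithStats(m.astype(np.uint8)); i=1+np.argmax(st[1:,4])
P=W[l==i]; print(cv2.minAreaRect((P[:,:2]*1000).astype(np.float32)),np.median(P[:,2]))
cv2.imwrite('pics/w7.png',cv2.resize(im,(768,576),interpolation=cv2.INTER_CUBIC))
im2,d2,c2=grab('side'); W2=cloud(d2,c2); circ(W2,.063,.075,.4328,.3114)
E
```

```text
[0.4878 0.0532 0.1914] [[-0.0, 1.0, -0.002], [1.0, 0.0, 0.0], [0.0, -0.002, -1.0]] 0.9970881189763988
none
((490.9798583984375, 53.9955940246582), (49.951072692871094, 89.84581756591797), 1.3765590190887451) 0.025458564363335323
circle [434.7 315. ] 31.6 z 0.0669 440
```

View pics/w7.png

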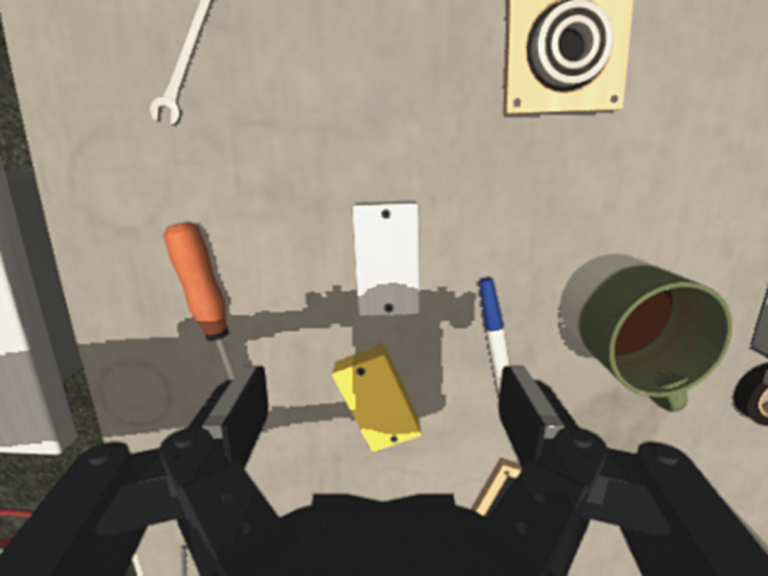

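Plate: centre (491,54), 50x90 mm, long axis 1.4° past y, at (386,260) in the view. The brass decoy lies below it, clear of the fingers. The piston is seated (top at 67 mm).

Request:
step_arm([
  {"fingers": -0.75, "dx": 0.001, "dy": 0.003, "dz": 0.05, "roll": -1.4},
  {"fingers": -0.75, "dx": 0.001, "dy": 0.003, "dz": 0.1, "roll": -1.4},
  {"fingers": -0.75, "dx": 0.001, "dy": 0.003, "dz": 0.15, "roll": -1.4},
  {"fingers": -0.75, "dx": 0.001, "dy": 0.003, "dz": 0.174, "roll": -1.4},
  {"fingers": -0.75, "dx": 0.001, "dy": 0.003, "dz": 0.183, "roll": -1.4},
  {"fingers": -0.6, "dx": 0.001, "dy": 0.003, "dz": 0.183, "roll": -1.4},
  {"fingers": 0, "dx": 0.001, "dy": 0.003, "dz": 0.183, "roll": -1.4},
  {"fingers": 1, "dx": 0.001, "dy": 0.003, "dz": 0.183, "roll": -1.4},
], squeeze=60)

```text
time: 20.35
tool_pos: [0.4933, 0.0538, 0.0112]
tcp_rot: [2.192, 2.247, 0.005]
wrist_force: [-0.3, 1.2, 3.4]
width: 0.566
grip_force: 64.0
```

Request:
step_arm([
  {"fingers": 1, "dx": 0, "dy": 0, "dz": 0, "roll": 0},
  {"fingers": 1, "dx": 0, "dy": 0, "dz": 0, "roll": 0},
  {"fingers": 1, "dx": 0, "dy": 0, "dz": 0, "roll": 0},
])

```text
time: 20.72
tool_pos: [0.4933, 0.0538, 0.0112]
tcp_rot: [2.193, 2.247, 0.005]
wrist_force: [-0.3, 1.3, 7.4]
width: 0.565
grip_force: 64.3
```

Request:
step_arm([
  {"fingers": 1, "dx": 0, "dy": 0, "dz": -0.03, "roll": 0},
  {"fingers": 1, "dx": 0, "dy": 0, "dz": -0.09, "roll": 0},
  {"fingers": 1, "dx": 0, "dy": 0, "dz": -0.15, "roll": 0},
  {"fingers": 1, "dx": -0.05, "dy": 0.02, "dz": -0.16, "roll": 5},
  {"fingers": 1, "dx": -0.1, "dy": 0.043, "dz": -0.16, "roll": 10},
  {"fingers": 1, "dx": -0.15, "dy": 0.065, "dz": -0.16, "roll": 16},
  {"fingers": 1, "dx": -0.2, "dy": 0.087, "dz": -0.16, "roll": 21.8},
  {"fingers": 1, "dx": -0.25, "dy": 0.109, "dz": -0.16, "roll": 21.8},
])

```text
time: 21.72
tool_pos: [0.6064, -0.1953, 0.1687]
tcp_rot: [-2.58, -1.791, 0.001]
wrist_force: [0.8, 0.5, -3.2]
width: 0.563
grip_force: 63.4
```

Request:
step_arm([
  {"fingers": 1, "dx": -0.027, "dy": 0.028, "dz": 0, "roll": 0},
  {"fingers": 1, "dx": -0.027, "dy": 0.028, "dz": 0, "roll": 0},
  {"fingers": 1, "dx": -0.027, "dy": 0.028, "dz": 0, "roll": 0},
  {"fingers": 1, "dx": -0.027, "dy": 0.028, "dz": 0, "roll": 0},
])

```text
time: 22.22
tool_pos: [0.6225, -0.2275, 0.1689]
tcp_rot: [-2.578, -1.794, 0.001]
wrist_force: [-0.7, -0.0, -3.6]
width: 0.567
grip_force: 63.5
```

```bash
python3 - <<'E'
from h import *
im,d,c=grab('wrist'); p,R,s=pose(); print(p.round(4),R.round(3).tolist(),s['width'])
W=cloud(d,c); trays('wrist'); L=(W-p)@R
m=(abs(L[...,0])<.06)&(abs(L[...,1])<.024)&(L[...,2]<-.004)&(L[...,2]>-.03);P=W[m]
z=np.median(P[:,2]); P=P[abs(P[:,2]-z)<.004]; print('top z',z,cv2.minAreaRect((P[:,:2]*1000).astype(np.float32)))
cv2.imwrite('pics/w8.png',cv2.resize(im,(768,576),interpolation=cv2.INTER_CUBIC))
E
```

```text
[ 0.6227 -0.2275  0.1691] [[0.347, 0.938, -0.001], [0.938, -0.347, 0.0], [0.0, -0.001, -1.0]] 0.5638181216687949
wrist px [102.  90.] ctr mm [504.8 -79.9] size [100.9  41.5] ang 84.9 z 0.0124
wrist px [256. 139.] ctr mm [ 636.  -194.1] size [51.5 82.2] ang 69.7 z 0.0124
wrist px [137. 257.] ctr mm [ 439.6 -286.2] size [58.5 69.9] ang 21.6 z 0.0122
top z 0.18322871142817082 ((622.6107788085938, -227.85626220703125), (91.14022064208984, 47.9990348815918), 69.6734848022461)
```

View pics/w8.png

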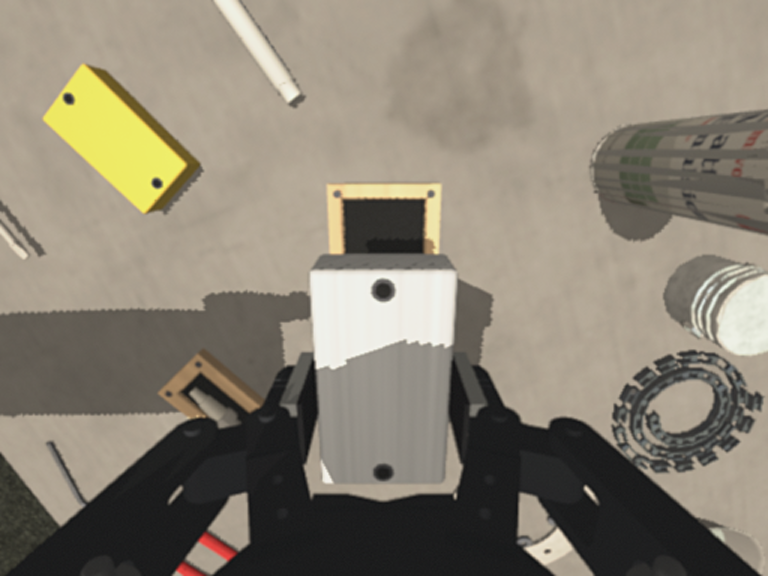

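The plate is held level and parallel to the tray (both 69.7°), and the tray centre works out at (623.8,-227.1). A shift of about 1 mm, then lower.

Request:
step_arm([
  {"fingers": 1, "dx": 0.001, "dy": 0.0, "dz": 0.05, "roll": 0},
  {"fingers": 1, "dx": 0.001, "dy": 0.0, "dz": 0.095, "roll": 0},
  {"fingers": 1, "dx": 0.001, "dy": 0.0, "dz": 0.125, "roll": 0},
  {"fingers": 1, "dx": 0.001, "dy": 0.0, "dz": 0.138, "roll": 0},
  {"fingers": 1, "dx": 0.001, "dy": 0.0, "dz": 0.142, "roll": 0},
  {"fingers": 1, "dx": 0.001, "dy": 0.0, "dz": 0.145, "roll": 0},
  {"fingers": 1, "dx": 0.001, "dy": 0.0, "dz": 0.145, "roll": 0},
  {"fingers": 1, "dx": 0.001, "dy": 0.0, "dz": 0.145, "roll": 0},
])

```text
time: 23.28
tool_pos: [0.6244, -0.2282, 0.0255]
tcp_rot: [2.578, 1.792, 0.002]
wrist_force: [0.1, -0.2, -2.5]
width: 0.566
grip_force: 63.4
```

Request:
step_arm([
  {"fingers": 1, "dx": 0.001, "dy": 0, "dz": 0.003, "roll": 0},
  {"fingers": 1, "dx": 0.001, "dy": 0, "dz": 0.005, "roll": 0},
  {"fingers": 1, "dx": 0.001, "dy": 0, "dz": 0.007, "roll": 0},
  {"fingers": 1, "dx": 0.001, "dy": 0, "dz": 0.007, "roll": 0},
])

```text
time: 23.78
tool_pos: [0.624, -0.2269, 0.0192]
tcp_rot: [-2.579, -1.793, 0.0]
wrist_force: [-5.4, 2.9, 9.0]
width: 0.567
grip_force: 64.7
```

Seated at the expected height. Release and rise.

Request:
step_arm([
  {"fingers": 0, "dx": 0, "dy": 0, "dz": 0, "roll": 0},
  {"fingers": -0.6, "dx": 0, "dy": 0, "dz": 0, "roll": 0},
  {"fingers": -0.6, "dx": 0, "dy": 0, "dz": 0, "roll": 0},
  {"fingers": -0.7, "dx": 0, "dy": 0, "dz": -0.02, "roll": 0},
  {"fingers": -1, "dx": 0, "dy": 0, "dz": -0.07, "roll": 0},
  {"fingers": -1, "dx": 0, "dy": 0, "dz": -0.13, "roll": 0},
  {"fingers": -1, "dx": 0, "dy": 0, "dz": -0.19, "roll": 0},
  {"fingers": -1, "dx": 0, "dy": 0, "dz": -0.22, "roll": 0},
])

```text
time: 24.78
tool_pos: [0.6261, -0.2277, 0.2443]
tcp_rot: [2.574, 1.789, 0.007]
wrist_force: [-0.4, 0.3, 0.3]
width: 1.001
grip_force: 0.0
```

Request:
step_arm([
  {"fingers": -1, "dx": 0, "dy": 0, "dz": 0, "roll": 0},
  {"fingers": -1, "dx": 0, "dy": 0, "dz": 0, "roll": 0},
  {"fingers": -1, "dx": 0, "dy": 0, "dz": 0, "roll": 0},
  {"fingers": -1, "dx": 0, "dy": 0, "dz": 0, "roll": 0},
])

```text
time: 25.28
tool_pos: [0.6231, -0.2265, 0.2352]
tcp_rot: [-2.577, -1.791, 0.003]
wrist_force: [0.0, 0.3, 0.2]
width: 0.999
grip_force: 0.0
```

```bash
python3 - <<'E'
from h import *
im,d,c=grab('wrist'); W=cloud(d,c)
m=(W[...,2]>.027)&(W[...,2]<.04)&(np.hypot(W[...,0]-.624,W[...,1]+.227)<.07)
P=W[m]; print(cv2.minAreaRect((P[:,:2]*1000).astype(np.float32)),np.median(P[:,2]),P[:,2].std()); trays('wrist')
im2,_,_=grab('side'); 
cv2.imwrite('pics/s9.png',cv2.resize(im2[120:320,130:390],None,fx=3,fy=3,interpolation=cv2.INTER_CUBIC))
E
```

```text
((624.9859619140625, -227.0680389404297), (89.6333999633789, 49.955562591552734), 69.5440902709961) 0.03348998611706011 0.0009566560606026198
wrist px [131.  94.] ctr mm [505.3 -80.2] size [100.5  41.4] ang 85.1 z 0.012
wrist px [252. 165.] ctr mm [ 624.  -227.5] size [121.7  82.1] ang 69.8 z 0.0123
wrist px [165. 242.] ctr mm [ 446.5 -301.5] size [ 57.7 102.6] ang 23.5 z 0.0123
```

View pics/s9.png

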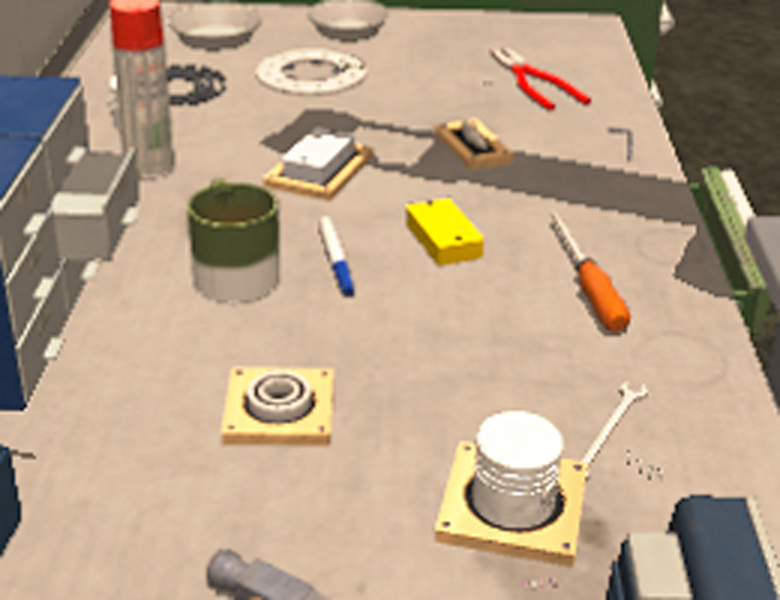

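All four parts sit in their trays: plate (320,155), plug (475,140), bearing (280,400) and piston upright (517,470). The gripper is clear of everything.

```bash
python3 -c "
from workcell import *
print(finish_job())"
```

```text
the job is handed in; nothing more can be done
None
```

I took the pile apart from the top and laid the spark plug, bearing, piston and plate in their own trays, with the piston upright, the bearing flat and everything released. The job is handed in at about 25 s.

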